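Open the leaf drill jig onto its rest and load a bush

ROBOT

A 7-joint arm with a two-finger parallel gripper is mounted at the origin on the work surface; the furniture and walls round the work are solid. World frame = base frame: x ahead of the robot, y to its left, z up, the work surface at z = 0. Lengths are in m, angles in rad, forces in N, time in s.
With the tool pointing down it reaches from about 0.4 to 0.85 m from the base axis. Payload 4.5 kg.
Tool frame: the origin (TCP) lies at the very end of the fingers, on their centre line; the grasp point (between the pads) lies 19 mm behind it; z points along the fingers, y is the line along which they close (so a half turn about z gives the same grasp; the last joint's range is limited). The gripper opens to 88 mm and grips with 3 to 60 N. Pads are 18 mm wide; open, the fingers measure 123 mm over their backs; the gripper's body (75 mm by 187 mm) begins 45 mm behind the grasp point.
Start: joints at [-1.235, 0.689, -0.195, 1.565, 0.157, 0.902, -0.215], TCP at [0.186, 0.597, 0.239] pointing down, gripper open.
Joint ranges: [-3.01, 3.01], [-0.46, 2.08], [-1.47, 1.51], [0.13, 2.56], [-1, 4.14], [0.04, 2.09], [-2.66, 2.66]. Speed limits (rad/s): [2.57, 2.57, 3.14, 3.14, 3.14, 3.14, 3.14].

INTERFACE

Orientations are given as a unit quaternion [x, y, z, w].
In Python, from plant import r, eyes, nets gives the robot as it stands.
- The arm moves only by the shell command python3 -m pendant 'ROWS' [FORCE]. ROWS is JSON, a list of rows, each an object of numbers: "claw": the opening, from 0 (shut) to 1 (fully open); "dx", "dy", "dz": the shift along the world's x, y, z in mm; "twist": the turn about the world's z in rad. In form: [{"claw": .., "dx": .., "dy": .., "dz": .., "twist": ..}, ...]. A call has 1 to 8 rows; each row is the pose to reach, as a shift and turn from the pose commanded when the call began; what a row does not reach only later rows make up. A row lasts 1/10 s, in which the tool goes at most 50 mm and 8.59 degrees, less where a joint would pass 70% of its speed; a pose out of reach is approached as far as the arm can. A call with a gripper value outside its range is refused whole. The fingers move at their own pace and stop on an object; FORCE is the grip in N (left out, the last holds). Time passes only in rows, so rows that repeat a pose let the fingers close. It gives the time, the measured TCP pose, the force, the opening and the grip force at its end, in the units of the state.
- r.get_state(): the state, without advancing time (a new reading comes with each control period).
- eyes.snapshot(name): name is "side" or "top" or "wrist"; returns (picture, depth): 400x640x3 uint8, blue, green, red; 400x640 float32, m along the optical axis (not along the pixel's ray), 0 where there is no reading.
- eyes.camera_info(name): a dict with "K" (3x3 intrinsics, pixels), "D" ([k1, k2, p1, p2, k3] as OpenCV has them; the pictures are not rectified), "world_to_cam" (4x4, takes a point from world to camera coordinates); the wrist camera has in their place "T_tool_cam" (4x4, takes a point from camera to tool coordinates, whose origin is the TCP and whose axes are the flange's). Camera axes: x right, y down, z forward; pixel columns grow to the right and rows downward; lengths in m; the calibration is good to about 2 mm. A picture is of the moment at which its call begins: read the wrist's pose just before it. camera_info takes no time and is no camera call.
- r.finish_job(): hands the job in; it is judged then, once.
Trained networks look in the newest picture that a camera, given by its name, has taken for a name from the list of things; names that differ only in an ending like _2 or _b are one class to them, and where a whole thing is asked for, a point or a joint stands for the part that bears it (a point fixed in the world has none). Each returns a list of dicts, best first, with "confidence" (0 to 1); they miss things now and then, are a little off and sometimes report something else, mostly with a low value. They report only what shows in the picture. A call takes as long as a camera call.
- nets.spot_in(camera, query): "box" ([left, top, width, height] as shares, 0 to 1, of the picture: columns of its width, rows of its height, round what is visible of it).
- nets.place_of(camera, query): "position" ([column, row] as shares, 0 to 1, of the picture: columns of its width, rows of its height: a listed point, or the origin of a listed thing).
The state is a dict: "clock": time; "q": joint angles; "qd": joint speeds; "joint_torque": joint torques, N m; "tool_pos": TCP position; "eef_rot": TCP orientation; "contact_force": force on the tool from outside, world axes, zero at the start; "moment": the same for the moment, N m; "opening": opening from 0.0 (shut) to 1.0 (fully open); "finger_force": force on a finger pad.
Only numpy, scipy, OpenCV 4.12 (cv2) and the standard library are available. Lean on these libraries where they do the work, as an engineer would, in place of code of your own. Each camera call takes 0.05 s, during which the arm holds its last target. There are 200 camera calls.

TASK

Take the drill jig's hinged leaf by its red handle, swing it up and over and lower it back until it meets its rubber-tipped rest screw, and press it lightly home there (about 10 N on the screw, never over 25 N) so that it is well bedded; do not let it drop. Then, with the leaf left leaning on the screw, stand the grey steel bush in the jig's nest, wide end down and fully home, without ramming it. Leave the other things where they lie.

Things in the scene. Friction and masses are not known exactly. Their poses are not given: they have to be found in the camera images.
- jig: fixed steel drill jig, 100 mm wide, 60 mm wide tail behind. Origin on the bench under the nest's axis; x points from nest to hinge (away from the robot within 0.2 rad), y along the hinge pin, z up. Black nest block 56 x 56 mm, top 46 mm up; in front two 10 mm posts for the shut leaf at x -36, y +-30 mm, 76 mm high; hinge lugs 11 mm thick at x +68, y +-30 mm, 94 mm high
- nest_floor (a point): centre of the nest's floor, 33 mm above the bench (axes as the jig's). The nest is a round blind hole 19.5 mm wide (12-sided inside) and 13 mm deep with a 2 mm chamfer at its mouth, for the grey bush; the shut leaf covers it
- leaf (a joint): angle of the leaf, rad: 0 shut and level, growing as it swings up and over, 1.57 upright. Aluminium plate 12 mm thick, 86 mm wide, reaching 112 mm from the pin; 0.45 kg, centre of mass 66 mm from the pin. Little hinge friction (0.03 N m): let go, it falls shut or falls back (lower it slower than 1 rad/s). Leaning on its screw it stands somewhere between 1.77 and 2.17 rad
- leaf_hinge (a point): middle of the leaf's hinge pin, 82 mm above the bench, 68 mm behind the nest axis; the pin lies along the jig's y
- handle (a point): middle of the red grip bar of the leaf's bow handle: 14 mm thick, 52 mm long, parallel to the hinge pin and 160 mm from it, in the plane of the leaf; 82 mm above the bench when shut. The bow is open: 65 mm between its legs, 48 mm from bar to leaf edge. Pinched from above, fingers closing along the jig's x, it can roll between them along its arc if gripped lightly or caged loosely
- rest_post: grey bracket on the jig's tail, 34 mm wide, top 176 mm up. Origin 20 mm above the bench on its front face, 81 mm behind the pin; axes as the jig's. Its level rest screw, 162 mm up, has a 16 mm rubber tip that meets the leaf's back 84 to 106 mm from the pin. How far it is screwed out (39 mm of travel) is not measured. Bed the leaf with 5 to 20 N on it (3 to 12 N at the handle)
- bush_grey: loose turned steel bush, 40 mm tall, about 60 g: lower 23 mm is 18 mm in diameter, above that it narrows to 14 mm. Origin at the centre of its wide end, z along its axis; stands upright on the bench, wide end down. Home in the nest its top is 73 mm above the bench and 27 mm stand out
- bush_tan: bystander: tan plastic bush standing on the bench, 26 mm wide and 30 mm tall, origin at its foot. Not for this jig
- v_block: bystander: small ground V-block 45 x 44 x 34 mm, origin at its foot
- screwdriver: bystander: red-handled screwdriver lying flat, 211 mm long

How it is judged:
On the way, in this order (a step that is already met when the one before it is completed fails the run):
1. the leaf is laid back and pressed lightly home on the rest screw, more than 3 N on the screw (contact force between leaf and rest_post above 3 N and value of joint leaf above 1.72 rad), for 0.2 s.
2. the grey bush stands in the nest, wide end down and fully home (z of bush_grey in the frame of nest_floor below 0.002 m and horizontal distance between bush_grey and nest_floor below 0.0025 m and angle between bush_grey's own z axis and vertical below 0.08 rad), for 0.2 s.
At the end, for the whole second after the job is handed in: The leaf leans at rest on the rest screw (beyond 1.72 rad, at least 0.15 N on the screw) and the grey bush stands still in the nest, wide end down, within 2 mm of its floor, 2.5 mm of its axis and 0.08 rad of upright (all of step 2 and contact force between leaf and rest_post above 0.15 N and value of joint leaf above 1.72 rad and linear speed of bush_grey below 0.02 m/s and velocity of joint leaf below 0.05 rad/s); the robot touches nothing.
It fails at once if the leaf bears on the rest screw with more than 25 N (contact force between leaf and rest_post above 25 N).
It fails at once if the leaf falls back: past 1.75 rad it swings faster than 1 rad/s (value of joint leaf above 1.75 rad and velocity of joint leaf above 1 rad/s).
It fails at once if the grey bush is rammed into the jig with more than 25 N (contact force between bush_grey and jig above 25 N).
It fails at once if a bystander is moved by more than 30 mm (distance of any of bush_tan, v_block, screwdriver from where it was at the start of the episode above 0.03 m).
It also fails if it takes over 72 s, if anything falls off the work surface, if the arm or the gripper's body presses on something with over 40 N, if the wrist force passes 120 N, or if a joint passes its speed limit or range.

## Working session

There is one attempt and no reset: what is moved stays moved. The work goes in short steps, Python scripts to look and compute and a shell command to move; the robot and the scene stay as the last step left them, time stands still between calls to the robot, and variables do not carry over. Pictures are saved under pics/ and viewed, at most 10 in all, crops included, and the job is handed in when it is done.

```bash
ls; mkdir -p pics
cat > h.py <<'E'
import numpy as np, cv2
from scipy.spatial.transform import Rotation as R
from plant import r, eyes, nets
def cam(n, st=None):
    c=eyes.camera_info(n); K=np.array(c["K"]);D=np.array(c["D"])
    if n=="wrist":
        st=st or r.get_state(); T=np.eye(4);T[:3,:3]=R.from_quat(st["eef_rot"]).as_matrix();T[:3,3]=st["tool_pos"]
        W=T@np.array(c["T_tool_cam"])
    else: W=np.linalg.inv(np.array(c["world_to_cam"]))
    return K,D,W
def ray(C,uv):
    K,D,W=C
    p=cv2.undistortPoints(np.array([[uv]],float),K,D)[0,0]
    return W[:3,3], W[:3,:3]@np.array([p[0],p[1],1.])   # d scaled: depth 1
def tri(rs):
    A=np.zeros((3,3));b=np.zeros(3)
    for o,d in rs:
        d=d/np.linalg.norm(d);P=np.eye(3)-np.outer(d,d);A+=P;b+=P@o
    x=np.linalg.solve(A,b)
    return x,[np.linalg.norm(np.cross(x-o,d/np.linalg.norm(d)))*1000 for o,d in rs]
def atz(ry,z):
    o,d=ry; return o+d*(z-o[2])/d[2]
def proj(C,X):
    K,D,W=C; V=np.linalg.inv(W); return cv2.projectPoints(np.array(X,float).reshape(-1,1,3),cv2.Rodrigues(V[:3,:3])[0],V[:3,3],K,D)[0][:,0]
E
cat > m1.py <<'E'
from h import *
np.set_printoptions(precision=4,suppress=True)
names=["nest_floor","leaf_hinge","handle","rest_post","jig","bush_grey","bush_tan","v_block","screwdriver"]
obs={}
for n in ["side","top"]:
    im,d=eyes.snapshot(n); cv2.imwrite(f"pics/{n}0.png",im); np.save(f"{n}_d.npy",d); C=cam(n)
    print(n,C[2][:3,3],C[2][:3,2])
    for k in names:
        for q in nets.place_of(n,k)[:1]:
            uv=np.array(q["position"])*[640,400]; obs.setdefault(k,[]).append(ray(C,uv))
            u,v=np.clip(uv.astype(int),0,[639,399]); dd=d[v,u]; o,dr=ray(C,uv)
            print(n,k,uv,round(q["confidence"],2),"depthpt",o+dr*dd)
for k,v in obs.items():
    if len(v)>1: print(k,*tri(v))
print(r.get_state())
E
python3 m1.py
```

```text
pics
side [0.5076 0.4466 0.7893] [ 0.0843 -0.6037 -0.7927]
side nest_floor [320.704 321.72 ] 0.69 depthpt [0.5511 0.157  0.0889]
side leaf_hinge [286.528 307.12 ] 0.82 depthpt [0.6118 0.1391 0.0918]
side handle [377.92 314.52] 0.78 depthpt [0.4567 0.1332 0.0886]
side rest_post [241.408 313.48 ] 0.81 depthpt [0.6976 0.1401 0.045 ]
side jig [328.128 327.4  ] 0.68 depthpt [0.5376 0.1661 0.0905]
side bush_grey [372.928 178.   ] 0.61 depthpt [ 0.4765 -0.2487  0.0002]
side bush_tan [353.92 204.4 ] 0.69 depthpt [ 0.5152 -0.1501  0.0192]
side v_block [300.928 156.48 ] 0.96 depthpt [ 0.6513 -0.2723  0.0293]
side screwdriver [327.424 145.08 ] 0.93 depthpt [ 0.5962 -0.348  -0.0014]
top [ 0.4793 -0.1047  0.9306] [ 0.0946  0.0287 -0.9951]
top nest_floor [237.888 197.6  ] 0.56 depthpt [0.5537 0.1175 0.0887]
top leaf_hinge [230.528 172.08 ] 0.85 depthpt [0.6145 0.1355 0.0902]
top handle [231.68 239.4 ] 0.82 depthpt [0.4559 0.1319 0.086 ]
top rest_post [239.488 141.6  ] 0.97 depthpt [0.6978 0.1255 0.0497]
top jig [240.832 205.52 ] 0.74 depthpt [0.535  0.1107 0.0872]
top bush_grey [391.68 232.8 ] 0.6
[... 950 characters left out ...]
55  0.0048] [np.float64(0.3648326910461684), np.float64(0.3648326910460943)]
screwdriver [ 0.5978 -0.3491 -0.0022] [np.float64(1.4701162821640785), np.float64(1.4701162821639944)]
{'clock': 1.0, 'q': array([-1.2352,  0.6891, -0.1946,  1.5653,  0.1573,  0.9025, -0.2151]), 'qd': array([-0.0002, -0.0006, -0.0015, -0.0006, -0.0001,  0.0007, -0.0009]), 'joint_torque': array([  0.0017, -52.7488,  -1.2668, -15.3745,  -0.052 ,  -0.0008,
         0.    ]), 'tool_pos': array([0.1858, 0.5968, 0.2388]), 'eef_rot': array([ 0.1503,  0.9886,  0.    , -0.    ]), 'contact_force': array([-0.5751, -0.0538, -0.5402]), 'moment': array([ 0.0219, -0.0584,  0.0577]), 'finger_force': 0.0, 'opening': 0.9953859056352}
```

Run:
```python
import cv2,numpy as np
a=cv2.imread("pics/side0.png")[100:400,180:480];b=cv2.imread("pics/top0.png")[80:300,170:470]
b=cv2.copyMakeBorder(b,0,80,0,0,cv2.BORDER_CONSTANT)
cv2.imwrite("pics/both.png",cv2.resize(np.hstack([a,b]),(800,400)))
```

```text
(no output)
```

View pics/both.png

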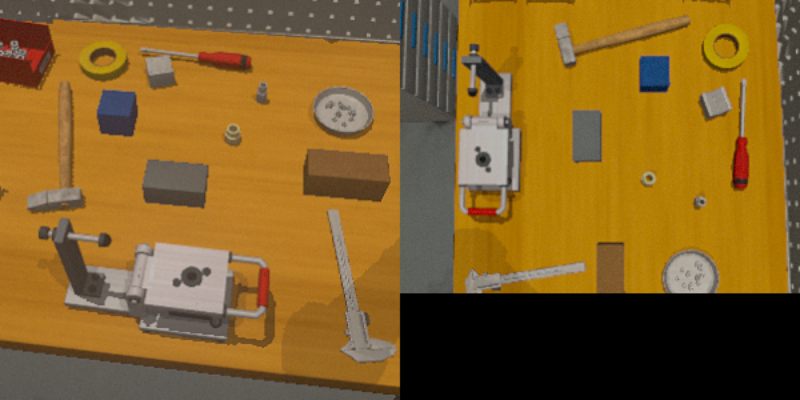

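The pictures show the jig at lower left of the side view, with its handle (red bar near crop 265,290) toward the robot. The grey bush is at (262,92) in the side crop and (700,202) in the top crop, standing upright. I'm moving above the handle now and will refine the measurements there.

```bash
python3 -m pendant '[{"claw":0.42,"dx":35,"dy":-55,"dz":0,"twist":-0.14},{"claw":0.42,"dx":60,"dy":-95,"dz":0,"twist":-0.28},{"claw":0.42,"dx":85,"dy":-138,"dz":0,"twist":-0.42},{"claw":0.42,"dx":110,"dy":-180,"dz":0,"twist":-0.56},{"claw":0.42,"dx":133,"dy":-222,"dz":0,"twist":-0.70},{"claw":0.42,"dx":157,"dy":-265,"dz":0,"twist":-0.84},{"claw":0.42,"dx":180,"dy":-307,"dz":0,"twist":-0.98},{"claw":0.42,"dx":205,"dy":-350,"dz":0,"twist":-1.12}]' 30
python3 -m pendant '[{"claw":0.42,"dx":20,"dy":-40,"twist":-0.14},{"claw":0.42,"dx":40,"dy":-80,"twist":-0.15},{"claw":0.42,"dx":66,"dy":-115,"twist":-0.15},{"claw":0.42,"dx":66,"dy":-115,"twist":-0.15},{"claw":0.42,"dx":66,"dy":-115,"twist":-0.15}]'
cat > m2.py <<'E'
from h import *
np.set_printoptions(precision=4,suppress=True)
st=r.get_state(); print(st["tool_pos"],R.from_quat(st["eef_rot"]).as_matrix()[:,1])
for n in ["side","top","wrist"]:
    st=r.get_state(); im,d=eyes.snapshot(n); C=cam(n,st); cv2.imwrite(f"pics/{n}1.png",im)
    b,g,rr=[im[...,i].astype(int) for i in range(3)]
    m=((rr>110)&(rr>2.2*g)&(rr>2.2*b)&(d>0)).astype(np.uint8)
    k,l,s,c=cv2.connectedComponentsWithStats(m)
    for i in range(1,k):
        if s[i,4]<60: continue
        v,u=np.where(l==i); P=np.array([ (lambda q:q[0]+q[1]*d[y,x])(ray(C,(x,y))) for x,y in zip(u,v)])
        if np.linalg.norm(P.mean(0)[:2]-[.456,.132])>.06: continue
        q=P[:,:2]-P[:,:2].mean(0); w=np.linalg.svd(q,full_matrices=False)[2][0]
        print(n,s[i],"mean",P.mean(0),"dir",w,"ext",np.ptp(q@w),"mid xyz", (P.min(0)+P.max(0))/2,"zmax",P[:,2].max(), "px mid ray@.082",atz(ray(C,s[i,:2]+s[i,2:4]/2-.5),.082))
    for kq in ["handle","leaf_hinge","rest_post","jig"]:
        for q in nets.place_of(n,kq)[:1]:
            uv=np.array(q["position"])*[640,400]; ry=ray(C,uv)
            print(n,kq,uv,round(q["confidence"],2),atz(ry,{"handle":.082,"leaf_hinge":.082,"rest_post":.02,"jig":0}[kq]))
E
python3 m2.py
```

```text
clock: 1.8
tool_pos: [0.3886, 0.2501, 0.2391]
eef_rot: [0.655, 0.756, 0.0, 0.0]
contact_force: [1.6, -0.7, 0.6]
opening: 0.422
finger_force: 0.0
[0.3886 0.2501 0.2391] [0.9897 0.1432 0.0008]
side leaf_hinge [287.296 307.2  ] 0.62 [0.6119 0.1347 0.082 ]
side rest_post [241.92 312.4 ] 0.87 [0.7035 0.1276 0.02  ]
side jig [325.888 326.8  ] 0.55 [0.5457 0.1291 0.    ]
top [221 236  21   6 123] mean [0.4578 0.1359 0.0758] dir [ 0.1007 -0.9949] ext 0.06795711089443929 mid xyz [0.4566 0.142  0.0455] zmax 0.09306151690048592 px mid ray@.082 [0.4579 0.1347 0.082 ]
top handle [231.872 236.08 ] 0.81 [0.4636 0.1327 0.082 ]
top leaf_hinge [228.992 172.92 ] 0.71 [0.6139 0.1415 0.082 ]
top rest_post [241.6 143.6] 0.96 [0.6998 0.1277 0.02  ]
top jig [241.28 201.6 ] 0.8 [0.551  0.1319 0.    ]
wrist [351 289   9  17  95] mean [0.4481 0.1338 0.112 ] dir [-0.335   0.9422] ext 0.18536854335002725 mid xyz [0.4276 0.1936 0.199 ] zmax 0.31522898498707785 px mid ray@.082 [0.4555 0.114  0.082 ]
wrist handle [359.296 287.32 ] 0.93 [0.4581 0.1289 0.082 ]
wrist rest_post [508.096 286.4  ] 0.75 [0.6951 0.1225 0.02  ]
wrist jig [411.328 261.8  ] 0.6 [ 0.5506  0.1305 -0.    ]validation failed for argument at $[0]...
```

```bash
python3 -m pendant '[{"claw":0.42,"dx":20,"dy":-40,"dz":0,"twist":-0.14},{"claw":0.42,"dx":10,"dy":-80,"dz":0,"twist":-0.15},{"claw":0.42,"dx":10,"dy":-115,"dz":0,"twist":-0.15},{"claw":0.42,"dx":10,"dy":-115,"dz":0,"twist":-0.15},{"claw":0.42,"dx":10,"dy":-115,"dz":0,"twist":-0.15}]'
python3 m2.py
```

```text
clock: 3.05
tool_pos: [0.3981, 0.1364, 0.2389]
eef_rot: [0.708, 0.706, 0.0, 0.0]
contact_force: [-0.8, -0.2, -0.5]
opening: 0.421
finger_force: 0.0
[0.3981 0.1364 0.2389] [ 1.     -0.0027  0.0005]
side [373 301   9  29 211] mean [0.458  0.1346 0.0887] dir [0.0181 0.9998] ext 0.050405580230856784 mid xyz [0.4579 0.1338 0.0879] zmax 0.0939188740221063 px mid ray@.082 [0.4578 0.1312 0.082 ]
side handle [375.424 314.12 ] 0.81 [0.4605 0.13   0.082 ]
side leaf_hinge [286.08 303.4 ] 0.9 [0.6152 0.128  0.082 ]
side rest_post [242.624 310.   ] 0.6 [0.7033 0.1228 0.02  ]
side jig [328.192 326.4  ] 0.72 [0.5415 0.1278 0.    ]
top [221 236  21   6 123] mean [0.4578 0.1362 0.0752] dir [ 0.1045 -0.9945] ext 0.07070563390523411 mid xyz [0.4566 0.1439 0.0446] zmax 0.09433067964366082 px mid ray@.082 [0.4579 0.1347 0.082 ]
top handle [232.128 238.32 ] 0.9 [0.4583 0.132  0.082 ]
top leaf_hinge [228.416 172.08 ] 0.75 [0.6159 0.1429 0.082 ]
top rest_post [239.168 144.8  ] 0.75 [0.6968 0.134  0.02  ]
top jig [239.68 201.92] 0.91 [0.5502 0.1361 0.    ]
wrist [366 166  15  46 540] mean [0.4573 0.1332 0.0869] dir [-0.0114 -0.9999] ext 0.06403946935189818 mid xyz [0.467  0.1261 0.0447] zmax 0.09015892286823918 px mid ray@.082 [0.4585 0.132  0.082 ]
wrist handle [374.016 186.88 ] 0.72 [0.4595 0.1339 0.082 ]
wrist leaf_hinge [516.48 190.6 ] 0.66 [0.6174 0.1295 0.082 ]
wrist rest_post [545.92 181.  ] 0.96 [0.6981 0.1242 0.02  ]
wrist jig [428.48 172.6 ] 0.97 [0.5501 0.1311 0.    ]
```

View pics/wrist1.png

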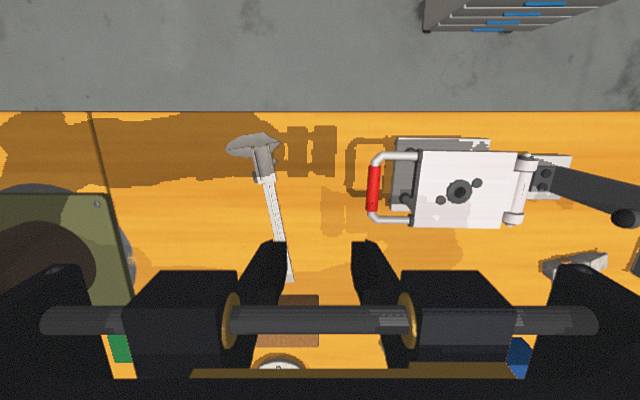

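The wrist view shows the bow handle at (374,188), nearly parallel to the fingers' cross direction. The leaf and hinge run to (520,192), so the jig yaw is about -0.02, and the inside of the bow is open. Next I descend and pinch the bar.

```bash
python3 -m pendant '[{"claw":0.42,"dx":40,"dy":-3,"dz":0,"twist":-0.02},{"claw":0.42,"dx":60,"dy":-4,"dz":-20,"twist":-0.02},{"claw":0.42,"dx":60,"dy":-4,"dz":-60,"twist":-0.02},{"claw":0.42,"dx":60,"dy":-4,"dz":-100,"twist":-0.02},{"claw":0.42,"dx":60,"dy":-4,"dz":-135,"twist":-0.02},{"claw":0.42,"dx":60,"dy":-4,"dz":-160,"twist":-0.02},{"claw":0.42,"dx":60,"dy":-4,"dz":-174,"twist":-0.02},{"claw":0.42,"dx":60,"dy":-4,"dz":-174,"twist":-0.02}]'
python3 -m pendant '[{"claw":0.1,"dx":0,"dy":0,"dz":0,"twist":0},{"claw":0.1,"dx":0,"dy":0,"dz":0,"twist":0},{"claw":0.1,"dx":0,"dy":0,"dz":0,"twist":0},{"claw":0.1,"dx":0,"dy":0,"dz":0,"twist":0},{"claw":0.1,"dx":0,"dy":0,"dz":0,"twist":0}]' 25
```

```text
clock: 4.6
tool_pos: [0.4569, 0.1324, 0.063]
eef_rot: [0.715, 0.7, -0.002, -0.001]
contact_force: [-0.0, 0.7, 0.6]
opening: 0.419
finger_force: 0.0
clock: 5.1
tool_pos: [0.4579, 0.1329, 0.0655]
eef_rot: [0.714, 0.7, 0.0, 0.0]
contact_force: [-0.9, 0.3, 7.2]
opening: 0.147
finger_force: 25.1
```

```bash
python3 -m pendant '[{"claw":0.1,"dx":0.3,"dy":0,"dz":9.6,"twist":0},{"claw":0.1,"dx":1.2,"dy":0,"dz":19.2,"twist":0},{"claw":0.1,"dx":2.6,"dy":0,"dz":28.6,"twist":0},{"claw":0.1,"dx":4.6,"dy":0,"dz":38,"twist":0},{"claw":0.1,"dx":7.1,"dy":0,"dz":47.3,"twist":0},{"claw":0.1,"dx":10.2,"dy":0,"dz":56.4,"twist":0},{"claw":0.1,"dx":13.9,"dy":0,"dz":65.2,"twist":0},{"claw":0.1,"dx":18.1,"dy":-0.4,"dz":73.9,"twist":0}]'
python3 -m pendant '[{"claw":0.1,"dx":0,"dy":0,"dz":0,"twist":0}]'
python3 - <<'E'
from h import *
for t in (.48,.8,1.12,1.44,1.6,1.7,1.8,1.9,2,2.1,2.2): print(t,[ (round(160*(np.cos(.48)-np.cos(a)),1),round(160*(np.sin(a)-np.sin(.48)),1)) for a in [t]])
for t0,s in ((.48,.06),(.96,.06),(1.44,.03)): print(t0,[(round(160*(np.cos(t0)-np.cos(a)),1),round(160*(np.sin(a)-np.sin(t0)),1)) for a in t0+s*np.arange(1,9)])
E
```

```text
clock: 5.9
tool_pos: [0.4743, 0.1325, 0.1392]
eef_rot: [0.714, 0.7, -0.001, -0.001]
contact_force: [-5.3, 2.9, -1.1]
opening: 0.15
finger_force: 25.0
clock: 6.0
tool_pos: [0.4745, 0.1326, 0.1397]
eef_rot: [0.714, 0.7, -0.001, -0.001]
contact_force: [-5.2, 1.2, 0.4]
opening: 0.146
finger_force: 25.0
0.48 [(np.float64(0.0), np.float64(0.0))]
0.8 [(np.float64(30.4), np.float64(40.9))]
1.12 [(np.float64(72.2), np.float64(70.1))]
1.44 [(np.float64(121.1), np.float64(84.7))]
1.6 [(np.float64(146.6), np.float64(86.0))]
1.7 [(np.float64(162.5), np.float64(84.8))]
1.8 [(np.float64(178.3), np.float64(81.9))]
1.9 [(np.float64(193.6), np.float64(77.5))]
2 [(np.float64(208.5), np.float64(71.6))]
2.1 [(np.float64(222.7), np.float64(64.2))]
2.2 [(np.float64(236.1), np.float64(55.5))]
0.48 [(np.float64(4.7), np.float64(8.4)), (np.float64(9.9), np.float64(16.5)), (np.float64(15.5), np.float64(24.2)), (np.float64(21.6), np.float64(31.6)), (np.float64(28.2), np.float64(38.6)), (np.float64(35.1), np.float64(45.3)), (np.float64(42.5), np.float64(51.4)), (np.float64(50.2), np.float64(57.2))]
0.96 [(np.float64(8.0), np.float64(5.3)), (np.float64(16.4), np.float64(10.0)), (np.float64(24.9), np.float64(14.3)), (np.float64(33.8), np.float64(18.1)), (np.float64(42.8), np.float64(21.3)), (np.float64(52.1), np.float64(23.9)), (np.float64(61.4), np.float64(26.0)), (np.float64(70.9), np.float64(27.6))]
1.44 [(np.float64(4.8), np.float64(0.6)), (np.float64(9.5), np.float64(1.0)), (np.float64(14.3), np.float64(1.2)), (np.float64(19.1), np.float64(1.4)), (np.float64(23.9), np.float64(1.3)), (np.float64(28.7), np.float64(1.2)), (np.float64(33.5), np.float64(0.9)), (np.float64(38.3), np.float64(0.4))]
```

```bash
python3 -m pendant '[{"claw":0.1,"dx":4.7,"dy":0,"dz":8.4,"twist":0},{"claw":0.1,"dx":9.9,"dy":0,"dz":16.5,"twist":0},{"claw":0.1,"dx":15.5,"dy":0,"dz":24.2,"twist":0},{"claw":0.1,"dx":21.6,"dy":-0.5,"dz":31.6,"twist":0},{"claw":0.1,"dx":28.2,"dy":-0.5,"dz":38.6,"twist":0},{"claw":0.1,"dx":35.1,"dy":-1,"dz":45.3,"twist":0},{"claw":0.1,"dx":42.5,"dy":-1,"dz":51.4,"twist":0},{"claw":0.1,"dx":50.2,"dy":-1,"dz":57.2,"twist":0}]'
python3 -m pendant '[{"claw":0.1,"dx":0,"dy":0,"dz":0,"twist":0}]'
```

```text
clock: 6.8
tool_pos: [0.5186, 0.1318, 0.1965]
eef_rot: [0.714, 0.7, -0.006, -0.005]
contact_force: [-17.9, 1.1, 15.5]
opening: 0.147
finger_force: 25.0
clock: 6.9
tool_pos: [0.5203, 0.1317, 0.1975]
eef_rot: [0.714, 0.7, -0.004, -0.004]
contact_force: [-17.2, 1.7, 19.7]
opening: 0.145
finger_force: 25.0
```

```bash
cat > fit.py <<'E'
from h import *
from scipy.optimize import least_squares
P=np.array(eval(open("pts.txt").read()))
f=lambda c:np.hypot(P[:,0]-c[0],P[:,1]-c[1])-.16
s=least_squares(f,[.616,.065]); c=s.x; print(c,s.fun*1000)
st=r.get_state(); p=st["tool_pos"][[0,2]]; a=np.arctan2(p[1]-c[1],c[0]-p[0]); print("theta",a,"F",st["contact_force"],p)
import sys
n=float(sys.argv[1])
for k in range(1,9):
    t=a+n*k; print(round(t,3),np.round(1000*(c+.16*np.array([-np.cos(t),np.sin(t)])-p),1))
E
echo "[(.4579,.0655),(.4745,.1397),(.5203,.1975)]">pts.txt; python3 fit.py .05
```

```text
[0.61813346 0.07049132] [ 0.31117889 -0.56220079  0.32027588]
theta 0.9147663876323565 F [-17.22630516   1.71882936  19.74042684] [0.52034891 0.19752333]
0.965 [6.6 4.5]
1.015 [13.3  8.9]
1.065 [20.2 12.9]
1.115 [27.3 16.6]
1.165 [34.6 20. ]
1.215 [42.  22.9]
1.265 [49.6 25.5]
1.315 [57.3 27.8]
```

```bash
python3 -m pendant '[{"claw":0.1,"dx":1,"dy":0,"dz":5.8,"twist":0},{"claw":0.1,"dx":7.6,"dy":0,"dz":10.2,"twist":0},{"claw":0.1,"dx":14.5,"dy":-0.3,"dz":14.2,"twist":0},{"claw":0.1,"dx":21.6,"dy":-0.5,"dz":17.9,"twist":0},{"claw":0.1,"dx":21.6,"dy":-0.5,"dz":17.9,"twist":0},{"claw":0.1,"dx":21.6,"dy":-0.5,"dz":17.9,"twist":0}]' 40
python3 fit.py .05
```

```text
clock: 7.5
tool_pos: [0.5476, 0.1311, 0.2152]
eef_rot: [0.715, 0.7, -0.0, -0.001]
contact_force: [-6.6, 0.4, 8.8]
opening: 0.143
finger_force: 40.0
[0.61813346 0.07049132] [ 0.31117889 -0.56220079  0.32027588]
theta 1.1175372075720327 F [-6.56116605  0.41553806  8.79651896] [0.54763081 0.21523652]
1.168 [7.7 2.4]
1.218 [15.1  5.4]
1.268 [22.7  8. ]
1.318 [30.4 10.2]
1.368 [38.2 12. ]
1.418 [46.1 13.4]
1.468 [54.  14.4]
1.518 [62. 15.]
```

```bash
python3 -m pendant '[{"claw":0.1,"dx":7,"dy":0,"dz":4,"twist":0},{"claw":0.1,"dx":14.5,"dy":-0.3,"dz":7,"twist":0},{"claw":0.1,"dx":22,"dy":-0.5,"dz":9.7,"twist":0},{"claw":0.1,"dx":30,"dy":-0.7,"dz":12,"twist":0},{"claw":0.1,"dx":38,"dy":-1,"dz":13.8,"twist":0},{"claw":0.1,"dx":46,"dy":-1,"dz":15.2,"twist":0},{"claw":0.1,"dx":46,"dy":-1,"dz":15.2,"twist":0}]'
echo "[(.4745,.1397),(.5203,.1975),(.5476,.2152),tuple(r.get_state()['tool_pos'][[0,2]])]">pts.txt; python3 fit.py .05
```

```text
clock: 8.2
tool_pos: [0.5959, 0.1299, 0.2297]
eef_rot: [0.715, 0.699, 0.001, 0.001]
contact_force: [-3.1, 0.7, 4.9]
opening: 0.148
finger_force: 40.0
[0.61915055 0.07166868] [-0.14993842  0.01547781  0.3768129  -0.28866248]
theta 1.4248091828533866 F [-3.06567807  0.71672814  4.89519134] [0.59591748 0.22968113]
1.475 [7.9 1.3]
1.525 [15.9  1.8]
1.575 [23.9  2. ]
1.625 [31.9  1.8]
1.675 [39.8  1.1]
1.725 [47.8  0.1]
1.775 [55.6 -1.3]
1.825 [63.4 -3.1]
```

```bash
python3 -m pendant '[{"claw":0.1,"dx":8,"dy":0,"dz":2,"twist":0},{"claw":0.1,"dx":16,"dy":-0.3,"dz":2.7,"twist":0},{"claw":0.1,"dx":24,"dy":-0.5,"dz":3,"twist":0},{"claw":0.1,"dx":32,"dy":-0.7,"dz":2.8,"twist":0},{"claw":0.1,"dx":37,"dy":-1,"dz":2.5,"twist":0},{"claw":0.1,"dx":42,"dy":-1,"dz":2,"twist":0},{"claw":0.1,"dx":42,"dy":-1,"dz":2,"twist":0}]'
echo "[(.4745,.1397),(.5203,.1975),(.5476,.2152),(.5959,.2297),tuple(r.get_state()['tool_pos'][[0,2]])]">pts.txt; python3 fit.py .025
python3 - <<'E'
from h import *
for n in ("side","top"):
    im,d=eyes.snapshot(n);cv2.imwrite(f"pics/{n}2.png",im)
a=cv2.imread("pics/side2.png")[180:380,190:400];cv2.imwrite("pics/c2.png",cv2.resize(a,None,fx=3,fy=3))
E
```

```text
clock: 8.9
tool_pos: [0.6367, 0.1288, 0.2308]
eef_rot: [0.715, 0.7, 0.0, 0.0]
contact_force: [-1.9, 1.7, 2.7]
opening: 0.142
finger_force: 40.0
[0.61922043 0.07173675] [-0.11564324  0.00514808  0.34709454 -0.32460744  0.05602731]
theta 1.6804556956623444 F [-1.88166074  1.65616631  2.67405515] [0.63673692 0.23083139]
1.705 [ 4.  -0.5]
1.73 [ 7.9 -1.1]
1.755 [11.9 -1.8]
1.78 [15.8 -2.6]
1.805 [19.7 -3.5]
1.83 [23.6 -4.5]
1.855 [27.4 -5.5]
1.88 [31.2 -6.7]
```

View pics/c2.png

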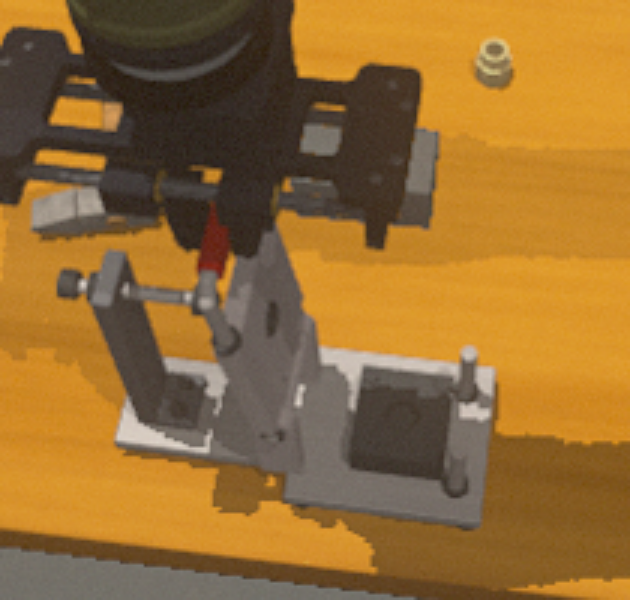

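The side view shows the leaf held just past upright, with the rubber tip (200,298) still clear behind it. The nest block is uncovered. I'll lower in small steps and watch Fx.

```bash
python3 -m pendant '[{"claw":0.1,"dx":3,"dy":0,"dz":-0.5,"twist":0},{"claw":0.1,"dx":6,"dy":0,"dz":-0.9,"twist":0},{"claw":0.1,"dx":9,"dy":0,"dz":-1.4,"twist":0},{"claw":0.1,"dx":11,"dy":0,"dz":-1.8,"twist":0},{"claw":0.1,"dx":11,"dy":0,"dz":-1.8,"twist":0}]'
python3 -m pendant '[{"claw":0.1,"dx":2,"dy":0,"dz":-0.5,"twist":0},{"claw":0.1,"dx":4,"dy":0,"dz":-0.9,"twist":0},{"claw":0.1,"dx":4,"dy":0,"dz":-0.9,"twist":0}]'
python3 fit.py .025
```

```text
clock: 9.5
tool_pos: [0.6473, 0.1286, 0.229]
eef_rot: [0.715, 0.7, 0.0, 0.0]
contact_force: [-1.7, 0.6, 1.5]
opening: 0.146
finger_force: 40.0
clock: 9.8
tool_pos: [0.651, 0.1285, 0.2281]
eef_rot: [0.715, 0.7, -0.0, 0.0]
contact_force: [-2.3, 0.7, 1.2]
opening: 0.142
finger_force: 40.0
[0.61897145 0.07151483] [-0.2463848   0.02599247  0.43475946 -0.14118796 -0.16838144]
theta 1.7726444293418753 F [-2.31083795  0.65348163  1.22542923] [0.65101453 0.22810151]
1.798 [ 3.9 -0.7]
1.823 [ 7.8 -1.6]
1.848 [11.7 -2.7]
1.873 [15.5 -3.8]
1.898 [19.3 -5.1]
1.923 [23.1 -6.4]
1.948 [26.8 -7.8]
1.973 [30.5 -9.3]
```

```bash
python3 -m pendant '[{"claw":0.1,"dx":2,"dy":0,"dz":-0.4,"twist":0},{"claw":0.1,"dx":3.5,"dy":0,"dz":-0.7,"twist":0},{"claw":0.1,"dx":3.5,"dy":0,"dz":-0.7,"twist":0}]'
python3 - <<'E'
from h import *
im,d=eyes.snapshot("side");cv2.imwrite("pics/s3.png",im)
C=cam("side")
for u in (255,257,259,262): 
    X=atz(ray(C,(u,279)),.162)
    x=X[0]-.617; print(u,X,"theta est",np.pi/2+np.arctan2(x,.080)+np.arcsin(.006/np.hypot(x,.08)))
a=im[230:320,210:310];cv2.imwrite("pics/c3.png",cv2.resize(a,None,fx=6,fy=6))
E
```

```text
clock: 10.1
tool_pos: [0.6547, 0.1284, 0.2275]
eef_rot: [0.715, 0.699, 0.0, 0.0]
contact_force: [-1.5, 0.6, 0.3]
opening: 0.145
finger_force: 40.0
255 [0.6594382  0.12831283 0.162     ] theta est 2.1248310586622616
257 [0.65625317 0.12794153 0.162     ] theta est 2.094330318098163
259 [0.65306884 0.12757045 0.162     ] theta est 2.062791087164573
262 [0.64829365 0.12701427 0.162     ] theta est 2.013571423120294
```

View pics/c3.png

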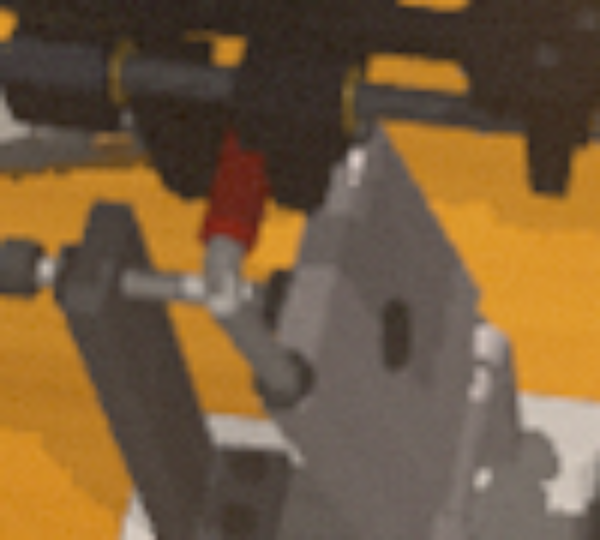

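The crop shows the rubber tip (275,295) close behind the leaf plate with the bow leg in front of it, so contact must come below about 2.07 rad. I'll creep on.

```bash
python3 -m pendant '[{"claw":0.1,"dx":2,"dy":0,"dz":-0.4,"twist":0},{"claw":0.1,"dx":4,"dy":0,"dz":-0.9,"twist":0},{"claw":0.1,"dx":4,"dy":0,"dz":-0.9,"twist":0}]'; python3 fit.py .025|grep -v ' \['
```

```text
clock: 10.45
tool_pos: [0.6587, 0.1283, 0.2265]
eef_rot: [0.715, 0.7, -0.0, 0.0]
contact_force: [-2.1, -2.5, 0.3]
opening: 0.148
finger_force: 40.0
```

```bash
python3 -m pendant '[{"claw":0.1,"dx":2,"dy":0,"dz":-0.5,"twist":0},{"claw":0.1,"dx":4,"dy":0,"dz":-1,"twist":0},{"claw":0.1,"dx":4,"dy":0,"dz":-1,"twist":0}]'; python3 fit.py .025|grep theta
```

```text
clock: 10.75
tool_pos: [0.6609, 0.1283, 0.2259]
eef_rot: [0.715, 0.7, -0.002, -0.001]
contact_force: [-6.4, -2.6, 7.1]
opening: 0.145
finger_force: 40.0
theta 1.8357558639074378 F [-6.4020875  -2.61299323  7.12694576] [0.66088077 0.22585424]
```

```bash
python3 -m pendant '[{"claw":0.1,"dx":0,"dy":0,"dz":0,"twist":0},{"claw":0.1,"dx":0,"dy":0,"dz":0,"twist":0},{"claw":0.1,"dx":0,"dy":0,"dz":0,"twist":0}]'; python3 fit.py .025|grep theta
```

```text
clock: 11.05
tool_pos: [0.6608, 0.1284, 0.2259]
eef_rot: [0.715, 0.7, -0.001, -0.001]
contact_force: [-6.2, -2.5, 6.1]
opening: 0.146
finger_force: 40.0
theta 1.835410599988597 F [-6.22335482 -2.4764953   6.06153134] [0.66081806 0.22585587]
```

```bash
python3 -m pendant '[{"claw":0.1,"dx":0.8,"dy":0,"dz":0,"twist":0},{"claw":0.1,"dx":0.8,"dy":0,"dz":0,"twist":0},{"claw":0.1,"dx":0.8,"dy":0,"dz":0,"twist":0}]'; python3 fit.py .025|grep theta
```

```text
clock: 11.35
tool_pos: [0.661, 0.1283, 0.2258]
eef_rot: [0.715, 0.7, -0.002, -0.001]
contact_force: [-7.9, -2.5, 7.3]
opening: 0.146
finger_force: 40.0
theta 1.8363323379045584 F [-7.88265398 -2.50828028  7.31930144] [0.66096183 0.22581951]
```

```bash
python3 -m pendant '[{"claw":0.1,"dx":-1,"dy":0,"dz":0,"twist":0},{"claw":0.1,"dx":-1,"dy":0,"dz":0,"twist":0},{"claw":0.25,"dx":-1,"dy":0,"dz":0,"twist":0},{"claw":0.35,"dx":-1,"dy":0,"dz":0,"twist":0},{"claw":0.4,"dx":-1,"dy":0,"dz":0,"twist":0},{"claw":0.4,"dx":-1,"dy":0,"dz":0,"twist":0}]' 10
python3 -m pendant '[{"claw":0.4,"dx":0,"dy":0,"dz":20,"twist":0},{"claw":0.4,"dx":0,"dy":0,"dz":50,"twist":0},{"claw":0.4,"dx":0,"dy":0,"dz":80,"twist":0},{"claw":0.4,"dx":-30,"dy":-30,"dz":85,"twist":0},{"claw":0.4,"dx":-60,"dy":-60,"dz":85,"twist":0}]'
cat > m3.py <<'E'
from h import *
np.set_printoptions(precision=4,suppress=True)
import sys
hs={"nest_floor":.033,"bush_grey":0,"jig":0,"leaf_hinge":.082,"rest_post":.02,"handle":.23,"bush_tan":0}
obs={}
for n in sys.argv[2:]:
  for rep in range(2):
    st=r.get_state(); im,d=eyes.snapshot(n); C=cam(n,st); cv2.imwrite(f"pics/{n}{sys.argv[1]}.png",im)
    for k in hs:
        for q in nets.place_of(n,k)[:1]:
            uv=np.array(q["position"])*[640,400]; ry=ray(C,uv); obs.setdefault(k,[]).append(ry)
            print(n,k,uv,round(q["confidence"],2),atz(ry,hs[k]))
for k,v in obs.items():
    if len(v)>2: print(k,*tri(v))
st=r.get_state(); print(st["clock"],st["tool_pos"],R.from_quat(st["eef_rot"]).as_matrix()[:,1],st["contact_force"])
E
python3 m3.py 4 side top
```

```text
clock: 11.95
tool_pos: [0.6627, 0.1291, 0.2257]
eef_rot: [0.714, 0.7, 0.001, 0.0]
contact_force: [0.2, 0.6, -0.3]
opening: 0.398
finger_force: 0.0
clock: 12.45
tool_pos: [0.6031, 0.0693, 0.312]
eef_rot: [0.714, 0.7, 0.002, 0.001]
contact_force: [1.0, -0.6, -0.6]
opening: 0.4
finger_force: 0.0
side nest_floor [321.984 319.2  ] 0.96 [0.5528 0.1289 0.033 ]
side bush_grey [376.   176.68] 0.68 [ 0.4695 -0.2539  0.    ]
side jig [324.672 326.12 ] 0.92 [0.5482 0.128  0.    ]
side leaf_hinge [286.4  302.12] 0.61 [0.615  0.1256 0.082 ]
side rest_post [242.624 313.48 ] 0.6 [0.7017 0.1296 0.02  ]
side handle [247.68 251.28] 0.95 [0.6635 0.1187 0.23  ]
side bush_tan [352.192 203.28 ] 0.74 [ 0.5195 -0.1678  0.    ]
side nest_floor [320.704 317.88 ] 0.83 [0.5554 0.1267 0.033 ]
side bush_grey [377.792 176.6  ] 0.69 [ 0.4653 -0.2546 -0.    ]
side jig [324.992 327.12 ] 0.71 [0.5473 0.1299 0.    ]
side leaf_hinge [284.288 305.88 ] 0.6 [0.6175 0.1329 0.082 ]
side rest_post [242.624 311.2  ] 0.76 [0.7028 0.1251 0.02  ]
side handle [251.392 253.2  ] 0.7 [0.6573 0.1214 0.23  ]
side bush_tan [352.   202.68
[... 1190 characters left out ...]
59292)]
leaf_hinge [0.6148 0.1339 0.0925] [np.float64(3.6115872253771544), np.float64(3.5871804204853994), np.float64(3.7065785496945822), np.float64(3.8674802949879528)]
rest_post [0.6984 0.1287 0.0228] [np.float64(3.2702751989558676), np.float64(3.9941485211487286), np.float64(1.6677912331248905), np.float64(4.992320237670986)]
handle [ 0.8769 -0.4336 -0.7098] [np.float64(47.531950588990526), np.float64(32.97271652919226), np.float64(80.12343280627462)]
bush_tan [ 0.5221 -0.166   0.0037] [np.float64(2.744053536029239), np.float64(2.117985922445003), np.float64(4.415609404843031), np.float64(3.201026193536854)]
14.05 [0.6021 0.0688 0.3106] [ 0.9998 -0.0209  0.0001] [ 0.2826 -0.8281 -0.0254]
```

Run:
```python
from h import *
np.set_printoptions(precision=3,suppress=True)
c=eyes.camera_info("wrist");print(np.array(c["T_tool_cam"]),c["K"]);print(r.get_state()["q"]);print(R.from_quat(r.get_state()["eef_rot"]).as_matrix())
a=cv2.imread("pics/side4.png")[150:350,190:430];cv2.imwrite("pics/c4.png",cv2.resize(a,None,fx=3,fy=3))
```

```text
[[-0.    -0.949 -0.316  0.083]
 [ 1.    -0.    -0.     0.   ]
 [-0.    -0.316  0.949 -0.145]
 [ 0.     0.     0.     1.   ]] [[283.711   0.    318.574]
 [  0.    283.711 199.812]
 [  0.      0.      1.   ]]
[-0.254  0.587  0.113  1.542 -0.074  1.018 -0.142]
[[ 0.021  1.     0.   ]
 [ 1.    -0.021  0.   ]
 [ 0.     0.    -1.   ]]
```

View pics/c4.png

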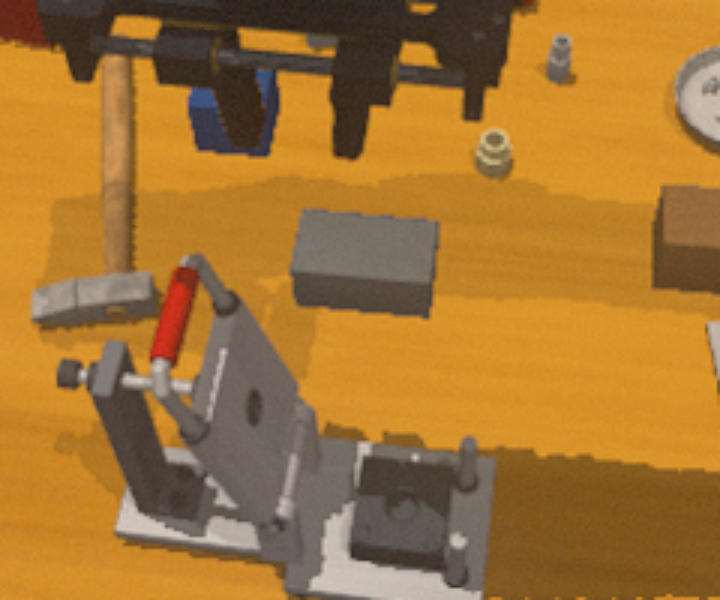

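The side view shows the leaf leaning on the screw with the gripper clear. The nest hole is visible at (403,505), and the grey bush stands at (560,58), beyond the tan one at (493,152). Moving over the bush with the fingers turned to close along y.

```bash
python3 -m pendant '[{"claw":0.4,"dx":-15,"dy":-35,"dz":0,"twist":0.14},{"claw":0.4,"dx":-30,"dy":-75,"dz":0,"twist":0.28},{"claw":0.4,"dx":-45,"dy":-115,"dz":-10,"twist":0.42},{"claw":0.4,"dx":-60,"dy":-150,"dz":-30,"twist":0.56},{"claw":0.4,"dx":-75,"dy":-185,"dz":-50,"twist":0.7},{"claw":0.4,"dx":-90,"dy":-220,"dz":-70,"twist":0.84},{"claw":0.4,"dx":-105,"dy":-255,"dz":-90,"twist":0.98},{"claw":0.4,"dx":-120,"dy":-290,"dz":-110,"twist":1.12}]' 15
python3 -m pendant '[{"claw":0.4,"dx":-6,"dy":-16,"dz":-25,"twist":0.14},{"claw":0.4,"dx":-12,"dy":-33,"dz":-50,"twist":0.28},{"claw":0.4,"dx":-12,"dy":-33,"dz":-80,"twist":0.42},{"claw":0.4,"dx":-12,"dy":-33,"dz":-80,"twist":0.45},{"claw":0.4,"dx":-12,"dy":-33,"dz":-80,"twist":0.45},{"claw":0.4,"dx":-12,"dy":-33,"dz":-80,"twist":0.45}]'
cat > m4.py <<'E'
from h import *
import sys
np.set_printoptions(precision=4,suppress=True)
st=r.get_state(); im,d=eyes.snapshot("wrist"); C=cam("wrist",st); cv2.imwrite(f"pics/w{sys.argv[1]}.png",im); np.save(f"w{sys.argv[1]}_d.npy",d)
for k,z in (("bush_grey",0),("nest_floor",.033)):
    for _ in range(2):
        for q in nets.place_of("wrist",k)[:1]:
            uv=np.array(q["position"])*[640,400]; print(k,uv,round(q["confidence"],2),atz(ray(C,uv),z))
v,u=np.mgrid[0:400,0:640]; K,D,W=C
p=cv2.undistortPoints(np.stack([u,v],-1).reshape(-1,1,2).astype(float),K,D)[:,0]
X=np.c_[p,np.ones(len(p))]*d.reshape(-1,1); X=X@W[:3,:3].T+W[:3,3]; np.save(f"w{sys.argv[1]}_X.npy",X.reshape(400,640,3))
X=X[(d.ravel()>0)]
s=X[(np.hypot(X[:,0]-.470,X[:,1]+.254)<.03)&(X[:,2]>.006)&(X[:,2]<.06)]
if len(s): print("cloud",len(s),s.mean(0),s.min(0),s.max(0)); t=s[s[:,2]>.034]; print("top",len(t),t.mean(0),np.median(t,0),t.min(0),t.max(0))
print(st["clock"],st["tool_pos"],R.from_quat(st["eef_rot"]).as_matrix()[:,1],st["contact_force"])
E
python3 m4.py 5
```

```text
clock: 14.85
tool_pos: [0.4816, -0.2226, 0.2001]
eef_rot: [0.231, 0.973, 0.0, 0.0]
contact_force: [0.4, -1.3, -0.6]
opening: 0.396
finger_force: 0.0
clock: 15.45
tool_pos: [0.4714, -0.2539, 0.1221]
eef_rot: [0.012, 1.0, -0.0, 0.001]
contact_force: [0.1, -0.1, 0.8]
opening: 0.397
finger_force: 0.0
bush_grey [308.608 192.92 ] 0.82 [ 0.4714 -0.2637  0.    ]
bush_grey [308.608 192.92 ] 0.82 [ 0.4714 -0.2637  0.    ]
cloud 446 [ 0.4689 -0.2602  0.0276] [ 0.4619 -0.269   0.0061] [ 0.4775 -0.2515  0.0414]
top 157 [ 0.4704 -0.2603  0.0383] [ 0.4704 -0.2605  0.0389] [ 0.4637 -0.2672  0.0341] [ 0.4775 -0.2534  0.0414]
15.45 [ 0.4714 -0.2539  0.1221] [ 0.0231  0.9997 -0.0006] [ 0.1042 -0.1265  0.8265]
```

View pics/w5.png

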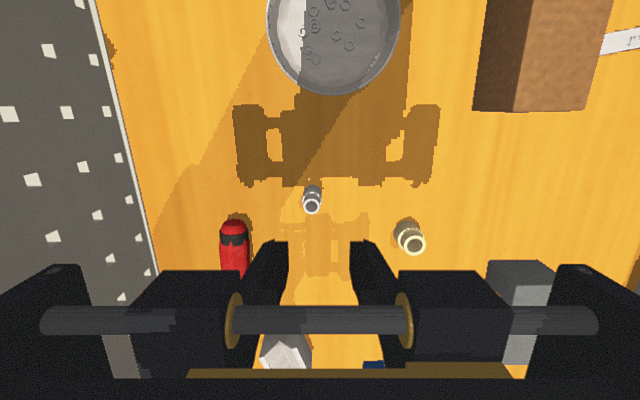

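The wrist view shows the grey bush upright, its top near (311,205). The screwdriver's grip end at (233,245) is well left of the finger path. Descending and gripping.

```bash
python3 -m pendant '[{"claw":0.36,"dx":-1,"dy":-6.5,"dz":0,"twist":0},{"claw":0.36,"dx":-1,"dy":-6.5,"dz":-25,"twist":0},{"claw":0.36,"dx":-1,"dy":-6.5,"dz":-55,"twist":0},{"claw":0.36,"dx":-1,"dy":-6.5,"dz":-80,"twist":0},{"claw":0.36,"dx":-1,"dy":-6.5,"dz":-95,"twist":0},{"claw":0.36,"dx":-1,"dy":-6.5,"dz":-102,"twist":0},{"claw":0.36,"dx":-1,"dy":-6.5,"dz":-102,"twist":0}]'
python3 -m pendant '[{"claw":0.05,"dx":0,"dy":0,"dz":0,"twist":0},{"claw":0.05,"dx":0,"dy":0,"dz":0,"twist":0},{"claw":0.05,"dx":0,"dy":0,"dz":0,"twist":0},{"claw":0.05,"dx":0,"dy":0,"dz":0,"twist":0},{"claw":0.05,"dx":0,"dy":0,"dz":0,"twist":0}]' 15
```

```text
clock: 16.4
tool_pos: [0.4687, -0.2608, 0.018]
eef_rot: [0.011, 1.0, 0.0, -0.001]
contact_force: [-0.7, -0.0, 0.3]
opening: 0.36
finger_force: 0.0
clock: 16.9
tool_pos: [0.4697, -0.261, 0.0194]
eef_rot: [0.011, 1.0, -0.0, 0.001]
contact_force: [-0.3, 0.5, 7.0]
opening: 0.189
finger_force: 15.0
```

The opening (about 17.8 mm corrected) shows the tips are on the wide part. I'll regrip higher, on the 14 mm neck.

```bash
python3 -m pendant '[{"claw":0.36,"dx":0,"dy":0,"dz":0,"twist":0},{"claw":0.36,"dx":0,"dy":0,"dz":0,"twist":0},{"claw":0.36,"dx":0.5,"dy":0.5,"dz":4,"twist":0},{"claw":0.36,"dx":0.5,"dy":0.5,"dz":7.5,"twist":0},{"claw":0.36,"dx":0.5,"dy":0.5,"dz":7.5,"twist":0}]' 15
python3 -m pendant '[{"claw":0.05,"dx":0,"dy":0,"dz":0,"twist":0},{"claw":0.05,"dx":0,"dy":0,"dz":0,"twist":0},{"claw":0.05,"dx":0,"dy":0,"dz":0,"twist":0},{"claw":0.05,"dx":0,"dy":0,"dz":0,"twist":0},{"claw":0.05,"dx":0,"dy":0,"dz":0,"twist":0}]' 20
```

```text
clock: 17.4
tool_pos: [0.4699, -0.2603, 0.0266]
eef_rot: [0.011, 1.0, -0.0, 0.0]
contact_force: [0.3, 0.6, -0.6]
opening: 0.366
finger_force: 0.0
clock: 17.9
tool_pos: [0.4696, -0.2602, 0.0261]
eef_rot: [0.011, 1.0, 0.0, -0.0]
contact_force: [0.2, -0.6, -0.1]
opening: 0.172
finger_force: 19.9
```

```bash
python3 -m pendant '[{"claw":0.36,"dx":0,"dy":0,"dz":0,"twist":0},{"claw":0.36,"dx":0,"dy":0,"dz":0,"twist":0},{"claw":0.36,"dx":0,"dy":0,"dz":3,"twist":0},{"claw":0.36,"dx":0,"dy":0,"dz":3,"twist":0}]' 20
python3 -m pendant '[{"claw":0.05,"dx":0,"dy":0,"dz":0,"twist":0},{"claw":0.05,"dx":0,"dy":0,"dz":0,"twist":0},{"claw":0.05,"dx":0,"dy":0,"dz":0,"twist":0},{"claw":0.05,"dx":0,"dy":0,"dz":0,"twist":0},{"claw":0.05,"dx":0,"dy":0,"dz":0,"twist":0}]' 20
```

```text
clock: 18.3
tool_pos: [0.4698, -0.2602, 0.0295]
eef_rot: [0.011, 1.0, -0.0, 0.0]
contact_force: [0.1, -0.7, 0.1]
opening: 0.356
finger_force: 0.0
clock: 18.8
tool_pos: [0.4696, -0.2602, 0.0291]
eef_rot: [0.011, 1.0, 0.0, 0.0]
contact_force: [-0.4, -0.1, 0.6]
opening: 0.163
finger_force: 19.9
```

```bash
python3 -m pendant '[{"claw":0.05,"dx":0,"dy":0,"dz":10,"twist":0},{"claw":0.05,"dx":0,"dy":0,"dz":35,"twist":0},{"claw":0.05,"dx":0,"dy":0,"dz":70,"twist":0},{"claw":0.05,"dx":0,"dy":15,"dz":105,"twist":0},{"claw":0.05,"dx":8,"dy":45,"dz":130,"twist":0},{"claw":0.05,"dx":16,"dy":80,"dz":140,"twist":0},{"claw":0.05,"dx":24,"dy":115,"dz":141,"twist":0},{"claw":0.05,"dx":32,"dy":150,"dz":141,"twist":0}]'
python3 -m pendant '[{"claw":0.05,"dx":8,"dy":40,"dz":0,"twist":0},{"claw":0.05,"dx":16,"dy":80,"dz":0,"twist":0},{"claw":0.05,"dx":24,"dy":120,"dz":0,"twist":0},{"claw":0.05,"dx":32,"dy":160,"dz":0,"twist":0},{"claw":0.05,"dx":40,"dy":195,"dz":0,"twist":0},{"claw":0.05,"dx":45,"dy":225,"dz":0,"twist":0},{"claw":0.05,"dx":46,"dy":241,"dz":0,"twist":0},{"claw":0.05,"dx":46,"dy":241,"dz":0,"twist":0}]'
python3 -m pendant '[{"claw":0.05,"dx":0,"dy":0,"dz":0,"twist":0},{"claw":0.05,"dx":0,"dy":0,"dz":0,"twist":0}]'
python3 m4.py 6
python3 - <<'E'
import cv2
a=cv2.imread("pics/w6.png");cv2.imwrite("pics/c6.png",cv2.resize(a[90:290,190:450],None,fx=3,fy=3,interpolation=cv2.INTER_CUBIC))
E
```

```text
clock: 19.6
tool_pos: [0.5019, -0.109, 0.1715]
eef_rot: [0.011, 1.0, -0.0, 0.001]
contact_force: [-0.4, -0.5, -0.2]
opening: 0.162
finger_force: 19.8
clock: 20.4
tool_pos: [0.5472, 0.1335, 0.1705]
eef_rot: [0.009, 1.0, 0.001, 0.0]
contact_force: [-0.0, 0.3, -0.4]
opening: 0.163
finger_force: 19.8
clock: 20.6
tool_pos: [0.5474, 0.128, 0.1701]
eef_rot: [0.012, 1.0, -0.001, -0.0]
contact_force: [0.6, 0.3, 0.2]
opening: 0.163
finger_force: 19.8
bush_grey [316.608 233.68 ] 0.84 [0.6138 0.1236 0.    ]
bush_grey [316.608 233.68 ] 0.84 [0.6138 0.1236 0.    ]
nest_floor [322.624 188.32 ] 0.69 [0.5469 0.1319 0.033 ]
nest_floor [322.624 188.32 ] 0.69 [0.5469 0.1319 0.033 ]
20.6 [0.5474 0.128  0.1701] [ 0.0249  0.9997 -0.0021] [0.6228 0.2854 0.158 ]
```

View pics/c6.png

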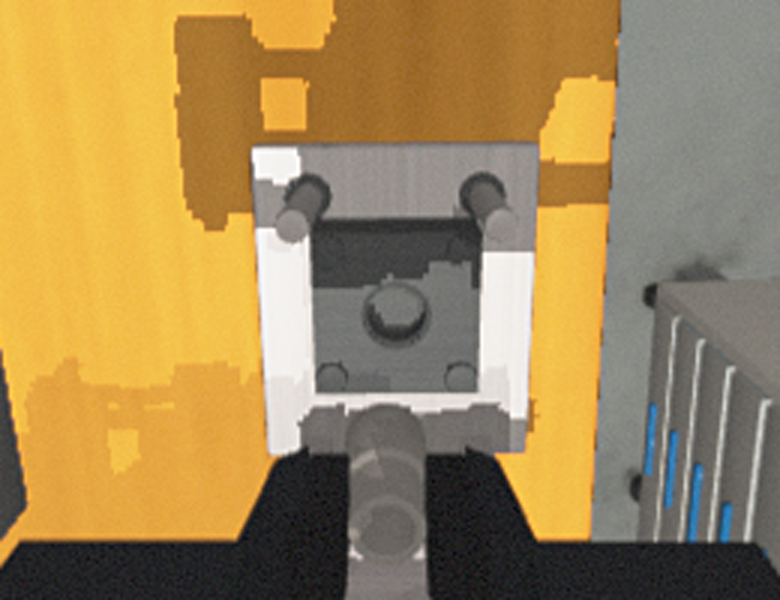

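```bash
cat > m5.py <<'E'
from h import *
np.set_printoptions(precision=4,suppress=True)
C=cam("wrist"); st=r.get_state(); print(st["tool_pos"])
px=lambda x,y:(190+x/3-.33,90+y/3-.33)
def w(x,y,z): return atz(ray(C,px(x,y)),z)
print("hole",w(397,316,.046),[w(*p,.046) for p in ((363,316),(431,316),(397,282),(397,347))])
print("rear edge",w(316,392,.046),w(478,390,.046))
a,b=w(291,226,.076),w(498,223,.076); print("posts",a,b,(a+b)/2)
t=st["tool_pos"]; zb=t[2]-.0291
ph=np.linspace(0,2*np.pi,120)
q=proj(C,np.c_[t[0]+.009*np.cos(ph),t[1]+.009*np.sin(ph),0*ph+zb]); q=(q-[190,90]+.33)*3
print("pred bottom circle crop", q.min(0),q.max(0))
q=proj(C,np.c_[t[0]+.007*np.cos(ph),t[1]+.007*np.sin(ph),0*ph+zb+.04]); q=(q-[190,90]+.33)*3
print("pred top circle crop", q.min(0),q.max(0))
X=np.load("w6_X.npy"); m=(abs(X[...,0]-.547)<.06)&(abs(X[...,1]-.131)<.06)
for lo,hi in ((.042,.050),(.070,.08)):
    P=X[m&(X[...,2]>lo)&(X[...,2]<hi)]; print(lo,len(P),P.min(0),P.max(0),np.median(P,0), np.percentile(P,[2,98],axis=0))
P=X[(np.hypot(X[...,0]-.547,X[...,1]-.131)<.006)&(X[...,2]<.05)&(X[...,2]>.02)]; print("floor z",len(P),np.percentile(P[:,2],[10,50,90]))
E
python3 m5.py
```

```text
[0.5476 0.1298 0.1701]
hole [0.5504 0.1332 0.046 ] [array([0.5501, 0.1219, 0.046 ]), array([0.5506, 0.1445, 0.046 ]), array([0.5387, 0.1334, 0.046 ]), array([0.5613, 0.133 , 0.046 ])]
rear edge [0.577 0.105 0.046] [0.5775 0.1604 0.046 ]
posts [0.5134 0.1034 0.076 ] [0.5139 0.1624 0.076 ] [0.5136 0.1329 0.076 ]
pred bottom circle crop [346.0328 393.9245] [426.0312 466.8922]
pred top circle crop [346.7855 491.246 ] [424.4069 559.3506]
0.042 2804 [0.5083 0.098  0.042 ] [0.5782 0.1632 0.0499] [0.5474 0.1308 0.0455] [[0.5218 0.1037 0.0436]
 [0.5763 0.158  0.0486]]
0.07 221 [0.5083 0.0972 0.0703] [0.5193 0.1661 0.0769] [0.5132 0.1566 0.0753] [[0.5088 0.0975 0.0708]
 [0.5182 0.1652 0.0767]]
floor z 85 [0.0315 0.0325 0.0333]
```

The wrist crop shows the nest mouth clearly at (397,316), the posts at (291,226) and (498,223), and the held bush with its wide end down at (387,430). I'll take a fresh, settled picture and fit the bush's tilt and the nest offset from depth and edges.

```bash
cat > m6.py <<'E'
from h import *
import sys
np.set_printoptions(precision=4,suppress=True)
z0=float(sys.argv[1])
st=r.get_state(); im,d=eyes.snapshot("wrist"); C=cam("wrist",st); cv2.imwrite("pics/w7.png",im); t=st["tool_pos"]; print(t,r.get_state()["tool_pos"])
K,D,W=C; v,u=np.mgrid[0:400,0:640]
p=cv2.undistortPoints(np.stack([u,v],-1).reshape(-1,1,2).astype(float),K,D)[:,0]
X=(np.c_[p,np.ones(len(p))]*d.reshape(-1,1)@W[:3,:3].T+W[:3,3]).reshape(400,640,3); ok=d>0
zb=t[2]-.0291
m=ok&(np.hypot(X[...,0]-t[0],X[...,1]-t[1])<.013)&(X[...,2]>zb-.004)
for lo in np.arange(-.004,.044,.004):
    s=X[m&(X[...,2]>zb+lo)&(X[...,2]<=zb+lo+.004)]
    if len(s)>4: print(round(lo*1000),len(s),"rel x min/max",(s[:,0].min()-t[0])*1e3,(s[:,0].max()-t[0])*1e3,"y",(s[:,1].min()-t[1])*1e3,(s[:,1].max()-t[1])*1e3)
# hole: depth-based: pixels below block top inside
b=ok&(np.hypot(X[...,0]-.5495,X[...,1]-.1312)<.016)
h=b&(X[...,2]<.0435); P=X[h]; print("hole cloud",len(P),P.min(0),P.max(0))
g=cv2.GaussianBlur(cv2.cvtColor(im,cv2.COLOR_BGR2GRAY),(3,3),0)
# block top edges y: rim pts by top ring inner radius
top=b&(X[...,2]>.0445)&(X[...,2]<.049); 
from scipy.optimize import least_squares
q=X[h|top]; lab=np.r_[ (X[h|top][:,2]<.0435) ]
f=lambda c:np.sum(lab!=(np.hypot(q[:,0]-c[0],q[:,1]-c[1])<.0107))
best=min(((f((x,y)),x,y) for x in np.arange(.543,.556,.0005) for y in np.arange(.125,.138,.0005))); print("best",best,len(q))
for k in range(2):
    for o in nets.place_of("wrist","nest_floor")[:1]: print(atz(ray(C,np.array(o["position"])*[640,400]),.033))
a=im[130:290,260:380];cv2.imwrite("pics/c7.png",cv2.resize(a,None,fx=4.5,fy=3.7,interpolation=cv2.INTER_CUBIC))
E
python3 m6.py 0
```

```text
[0.5476 0.1298 0.1701] [0.5476 0.1301 0.1701]
-4 9 rel x min/max -6.846585134814953 -0.2794918741444441 y -9.01915658875782 7.230247104764303
0 53 rel x min/max -7.136267033150179 -0.34326000205031626 y -8.853044396530063 8.453345516551163
4 65 rel x min/max -7.640683084937039 -0.5916764077537051 y -8.774796770854424 8.372617646099535
8 72 rel x min/max -7.650942311062225 -1.7346530915173242 y -8.49439771606611 8.150967723689284
12 67 rel x min/max -7.69189054352637 -1.7119283357567294 y -8.324599021725582 8.011808667194225
16 68 rel x min/max -7.923918892159598 -2.248046712735152 y -7.4999350097449815 7.90322950193012
20 170 rel x min/max -7.81934070109136 6.838018248341848 y -7.3305935936739255 7.731012792291963
24 119 rel x min/max -7.04503732899231 7.073093763753646 y -6.651057298855484 7.441514172002228
28 176 rel x min/max -9.587429285655258 9.500074695840244 y -9.044751058749842 9.624053873395571
32 185 rel x min/max -9.603047469605386 8.223638659419109 y -9.299669395131605 9.470380398984485
36 387 rel x min/max -9.668680942454767 8.707398362338804 y -9.083328577612987 9.694210124910313
40 82 rel x min/max -9.700754748920737 7.969965118296396 y -9.281809953218396 9.62875529569504
hole cloud 304 [0.5397 0.1161 0.0304] [0.5607 0.1413 0.0435]
best (np.int64(22), np.float64(0.5494999999999993), np.float64(0.1305)) 703
[0.5498 0.1276 0.033 ]
[0.5498 0.1276 0.033 ]
```

View pics/c7.png

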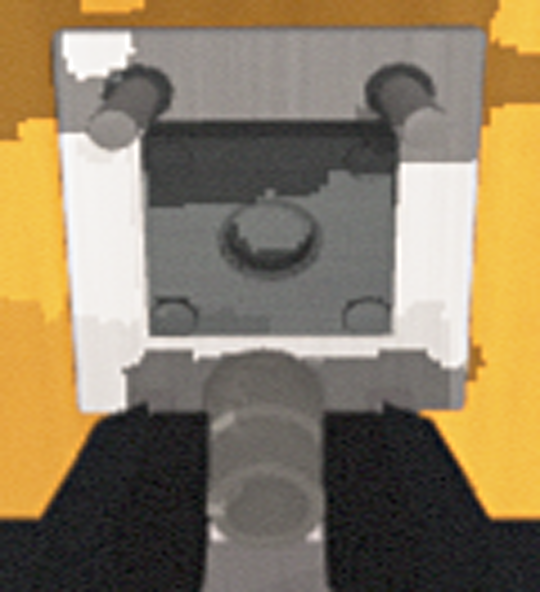

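The crop shows the nest mouth centred at (271,238) and the bush hanging almost upright above the fingers' line. The measured correction is about dx +0.5, dy +1.2 mm. Descending to just above the mouth.

```bash
python3 -m pendant '[{"claw":0.05,"dx":0.5,"dy":1.2,"dz":-20,"twist":0},{"claw":0.05,"dx":0.5,"dy":1.2,"dz":-45,"twist":0},{"claw":0.05,"dx":0.5,"dy":1.2,"dz":-65,"twist":0},{"claw":0.05,"dx":0.5,"dy":1.2,"dz":-80,"twist":0},{"claw":0.05,"dx":0.5,"dy":1.2,"dz":-88,"twist":0},{"claw":0.05,"dx":0.5,"dy":1.2,"dz":-91,"twist":0},{"claw":0.05,"dx":0.5,"dy":1.2,"dz":-91,"twist":0},{"claw":0.05,"dx":0.5,"dy":1.2,"dz":-91,"twist":0}]' 15
python3 -m pendant '[{"claw":0.05,"dx":0,"dy":0,"dz":-1.5,"twist":0},{"claw":0.05,"dx":0,"dy":0,"dz":-3,"twist":0},{"claw":0.05,"dx":0,"dy":0,"dz":-4.5,"twist":0},{"claw":0.05,"dx":0,"dy":0,"dz":-5,"twist":0},{"claw":0.05,"dx":0,"dy":0,"dz":-5,"twist":0}]'
```

```text
clock: 21.8
tool_pos: [0.5486, 0.1322, 0.0798]
eef_rot: [0.011, 1.0, 0.0, 0.001]
contact_force: [0.8, -0.4, -0.7]
opening: 0.167
finger_force: 14.9
clock: 22.3
tool_pos: [0.548, 0.132, 0.0741]
eef_rot: [0.011, 1.0, -0.0, -0.0]
contact_force: [-0.1, -0.2, -1.1]
opening: 0.166
finger_force: 14.9
```

```bash
python3 -m pendant '[{"claw":0.05,"dx":0,"dy":-0.5,"dz":-1,"twist":0},{"claw":0.05,"dx":0,"dy":-0.5,"dz":-2,"twist":0},{"claw":0.05,"dx":0,"dy":-0.5,"dz":-3,"twist":0},{"claw":0.05,"dx":0,"dy":-0.5,"dz":-3,"twist":0}]'
```

```text
clock: 22.7
tool_pos: [0.548, 0.1315, 0.071]
eef_rot: [0.011, 1.0, -0.0, -0.0]
contact_force: [-0.1, 0.3, 0.1]
opening: 0.168
finger_force: 14.9
```

```bash
python3 -m pendant '[{"claw":0.05,"dx":0,"dy":0,"dz":-1,"twist":0},{"claw":0.05,"dx":0,"dy":0,"dz":-2,"twist":0},{"claw":0.05,"dx":0,"dy":0,"dz":-3,"twist":0},{"claw":0.05,"dx":0,"dy":0,"dz":-3,"twist":0}]'
```

```text
clock: 23.1
tool_pos: [0.548, 0.1315, 0.068]
eef_rot: [0.011, 1.0, -0.0, -0.0]
contact_force: [-0.2, -0.4, -0.2]
opening: 0.168
finger_force: 14.9
```

```bash
python3 -m pendant '[{"claw":0.05,"dx":0,"dy":0,"dz":-1,"twist":0},{"claw":0.05,"dx":0,"dy":0,"dz":-2,"twist":0},{"claw":0.05,"dx":0,"dy":0,"dz":-3,"twist":0},{"claw":0.05,"dx":0,"dy":0,"dz":-3,"twist":0}]'
python3 -m pendant '[{"claw":0.05,"dx":0,"dy":0,"dz":-1,"twist":0},{"claw":0.05,"dx":0,"dy":0,"dz":-2,"twist":0},{"claw":0.05,"dx":0,"dy":0,"dz":-2,"twist":0}]'
```

```text
clock: 23.5
tool_pos: [0.548, 0.1315, 0.065]
eef_rot: [0.011, 1.0, -0.0, -0.0]
contact_force: [-0.8, -0.3, 0.1]
opening: 0.164
finger_force: 14.9
clock: 23.8
tool_pos: [0.548, 0.1315, 0.063]
eef_rot: [0.011, 1.0, -0.0, -0.0]
contact_force: [0.3, 0.1, -0.2]
opening: 0.169
finger_force: 14.9
```

```bash
python3 -m pendant '[{"claw":0.05,"dx":0,"dy":0,"dz":-1,"twist":0},{"claw":0.05,"dx":0,"dy":0,"dz":-1.5,"twist":0},{"claw":0.05,"dx":0,"dy":0,"dz":-1.5,"twist":0}]'
```

```text
clock: 24.1
tool_pos: [0.5483, 0.1316, 0.062]
eef_rot: [0.011, 1.0, 0.0, 0.0]
contact_force: [-1.1, -1.3, 4.0]
opening: 0.167
finger_force: 15.1
```

It touched the floor at the predicted height with 4 N. Releasing and lifting clear.

```bash
python3 -m pendant '[{"claw":0.2,"dx":0,"dy":0,"dz":0.5,"twist":0},{"claw":0.25,"dx":0,"dy":0,"dz":0.5,"twist":0},{"claw":0.36,"dx":0,"dy":0,"dz":0.5,"twist":0},{"claw":0.36,"dx":0,"dy":0,"dz":0.5,"twist":0},{"claw":0.36,"dx":0,"dy":0,"dz":10,"twist":0},{"claw":0.36,"dx":0,"dy":0,"dz":40,"twist":0},{"claw":0.36,"dx":0,"dy":0,"dz":80,"twist":0},{"claw":0.36,"dx":0,"dy":0,"dz":115,"twist":0}]'
python3 -m pendant '[{"claw":0.36,"dx":-20,"dy":0,"dz":0,"twist":0},{"claw":0.36,"dx":-40,"dy":0,"dz":0,"twist":0},{"claw":0.36,"dx":-40,"dy":0,"dz":0,"twist":0},{"claw":0.36,"dx":-40,"dy":0,"dz":0,"twist":0}]'
python3 - <<'E'
from h import *
np.set_printoptions(precision=4,suppress=True)
st=r.get_state(); im,d=eyes.snapshot("wrist"); C=cam("wrist",st); K,D,W=C; v,u=np.mgrid[0:400,0:640]
p=cv2.undistortPoints(np.stack([u,v],-1).reshape(-1,1,2).astype(float),K,D)[:,0]
X=(np.c_[p,np.ones(len(p))]*d.reshape(-1,1)@W[:3,:3].T+W[:3,3]).reshape(400,640,3)
s=X[(np.hypot(X[...,0]-.5495,X[...,1]-.131)<.016)&(X[...,2]>.052)]
t=s[s[:,2]>.069]; print("top",len(t),np.median(t,0),(t.min(0)+t.max(0))/2,t.min(0),t.max(0))
im2,_=eyes.snapshot("side")
print([ (o["confidence"],o["position"]) for o in nets.place_of("side","handle")[:1]])
a=cv2.resize(im[60:310,180:460],(400,357)); b=cv2.resize(im2[200:380,200:400],(397,357))
cv2.imwrite("pics/fin.png",np.hstack([a,b])); print(r.get_state()["clock"],r.get_state()["contact_force"])
E
```

```text
clock: 24.9
tool_pos: [0.548, 0.1316, 0.1787]
eef_rot: [0.011, 1.0, 0.0, 0.0]
contact_force: [-0.3, -0.2, 0.2]
opening: 0.362
finger_force: 0.0
clock: 25.3
tool_pos: [0.5087, 0.1316, 0.1772]
eef_rot: [0.011, 1.0, 0.0, 0.001]
contact_force: [0.2, 0.5, -0.0]
opening: 0.356
finger_force: 0.0
top 110 [0.5488 0.1314 0.0719] [0.5491 0.1313 0.0714] [0.542  0.1244 0.0692] [0.5563 0.1382 0.0735]
[(0.76, [0.3886, 0.6367])]
25.45 [ 0.5361 -0.616   0.6738]
```

View pics/fin.png

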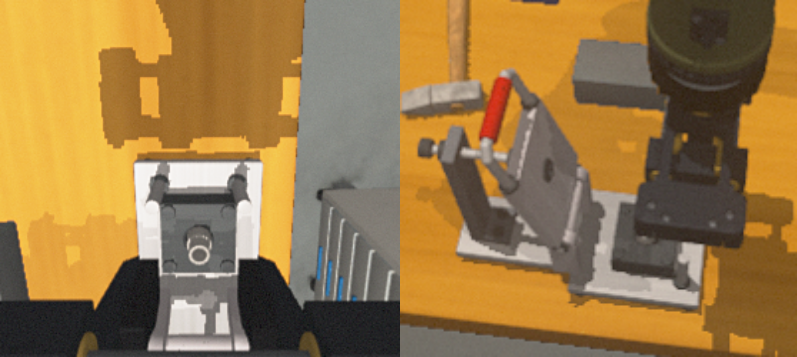

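The pictures show the bush upright in the nest (left, 200,245), its top about 72–73 mm up and centred. The leaf is leaning on the screw (right, 490,120), and the gripper is clear. Handing in.

```bash
python3 -c "
from plant import r
print(r.finish_job())"
```

```text
the job is handed in; nothing more can be done
None
```

The leaf was pressed home on its rest screw (estimated 10–13 N) and left leaning there, the grey bush stands fully home in the nest after touching down at about 4 N, and the job was handed in at about 25 s; no verdict came back.

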